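# Press a round lamp into the push-in lamp tester and hold it on test

### The job

Check the round globe lamp on the bench lamp tester: take it out of the wooden rack, put it cap down through the tester's sprung ring, and press it down until the ring is fully home, without ramming it. The tester only makes contact while the lamp is held down, so finish while still holding the lamp pressed home, upright and steady; leave the other lamps, the tape roll and the screwdriver where they are.

Things in the scene. Friction and masses are not known exactly. Their poses are not given: they have to be found in the camera images.
- globe_mid (a point): Round globe lamp to test: white, ball-topped, metal screw cap below, 84 mm long, about 70 g, upright, cap down in any rack hole. Point on its axis at its widest (45 mm across, straight-sided 4 mm up and down), 58 mm above the cap's tip, 26 below the top; z up. Cap 26 mm across, 27 long, lowest 6 mm tapered. Above it the body's flat underside, 36 mm across, 31 mm below this point, is its seat.
- spot_mid (a point): Bystander: reflector lamp, flat-faced, 50 mm across, 76 mm long, standing in another hole of the rack. Point on its axis at its widest, 66 mm above the tip of its cap. Leave it alone.
- candle_mid (a point): Bystander: candle lamp, slim and pointed, 35 mm across, 94 mm long, standing in another hole of the rack. Point on its axis 46 mm above the tip of its cap. Leave it alone.
- rack: Light wooden lamp rack, fixed, 85 (x) x 290 (y) x 35 mm high, with three 28 mm holes along its y axis at -95, 0 and +95 mm from the middle. Origin at the centre of its underside.
- tester: Push-in lamp tester, fixed to the bench: grey case 140 (x) x 190 (y) x 50 mm high, from y -60 to +130 mm; on it a meter console with display, knob and switch, up to 90 mm high, from y +54 to +126 mm. Origin on the bench, under the axis of the sprung ring; z up.
- ring_seat (a point): Centre of the top face of the tester's sprung ring: black, 76 mm across, 10 thick, with a brass-lined bore 29 mm across, on three coil springs above the case. 95 mm above the bench at rest; moves with the ring; z up. A lamp put in cap down passes its cap through the bore and rests with its body's flat underside on this face.
- ring (a joint): How far the sprung ring is pressed down (m): 0 at rest at the top, 0.012 fully home against its stop. Springs: the push needed is about 5 N to start and 12 N fully home (plus the centre contact).
- pin (a joint): How far the sprung brass centre contact (8 mm pin on the ring's axis, below it) is pressed down (m): 0 at rest, at most 0.006. The tip of a seated lamp meets it with the ring about 9 mm down and has it about 3 mm down with the ring home; it then pushes back with about 3 N.
- tape: Bystander: loose roll of black tape, 70 mm across, 19 mm high, lying flat. Origin at the centre of its underside. Leave it alone.
- driver: Bystander: loose screwdriver, about 190 mm long, lying on the bench. Leave it alone.
Mind the look-alikes: they are no part of the job. Leave any blue or red look-alike of the part that bears globe_mid alone.

How it is judged:
By the outcome, as a careful person would: the job done as asked, in the order asked, and still so for the second after the job is handed in, while the arm keeps its last pose, push and grip.
It also fails if it takes over 42 s, if anything falls off the work surface, if the arm or the gripper's body presses on something with over 40 N, if the wrist force passes 120 N, or if a joint passes its speed limit or range.

### The arm

A 6-joint arm with a two-finger parallel gripper is mounted at the origin on the work surface. World frame = base frame: x ahead of the robot, y to its left, z up, the work surface at z = 0. Lengths are in m, angles in rad, forces in N, time in s.
With the tool pointing down it reaches from about 0.275 to 0.85 m from the base axis. Payload 5.2 kg.
Tool frame: the origin (TCP) lies midway between the tips of the shut fingers; the grasp point (between the pads) lies 19 mm behind it; z points along the fingers, y is the line along which they close (so a half turn about z gives the same grasp; the last joint's range is limited). The gripper opens to 85 mm and grips with 20 to 120 N. Pads are 22 mm wide; open, the fingers measure 114 mm over their backs; the gripper's body (76 mm by 85 mm) begins 54 mm behind the grasp point. The pads swing forward as they close: fully open they stand 13 mm farther back than shut.
Start: joints at [1.014, 0.259, 1.535, -0, 1.348, -0.203], TCP at [0.191, 0.516, 0.231] pointing down, gripper open.
Joint ranges: [-3.14, 3.14], [-0.91, 2.08], [0.19, 2.58], [-1.22, 4.36], [0.22, 2.71], [-3.12, 3.12]. Speed limits (rad/s): [2.57, 2.57, 3.14, 3.14, 3.14, 3.14].

### API

Orientations are given as a 3x3 rotation matrix whose columns are the frame's x, y, z axes.
In Python, from rig import env gives the robot as it stands.
- The arm moves only by the shell command python3 -m jog 'ROWS'. ROWS is JSON, a list of rows, each a list of 5 numbers: the opening in per cent of the stroke, from 0 (shut) to 100 (fully open), then the shift along the world's x, y, z normalised to -1 to 1, where 1 is 10 cm, then the turn about the world's z normalised to -1 to 1, where 1 is 180 degrees. In form: [[jaw, x, y, z, yaw], ...]. A call has 1 to 5 rows; each row shifts and turns the commanded pose from where the row before left it; what a row does not reach is not made up. A row lasts 1/10 s, in which the tool goes at most 50 mm and 8.59 degrees, less where a joint would pass 70% of its speed; a pose out of reach is approached as far as the arm can. A call with a number of a shift or a turn outside -1 to 1 is refused whole. A call with a gripper value outside its range is refused whole. The fingers move at their own pace and stop on an object; the grip force is fixed at half the most. Time passes only in rows, so rows that do not move let the fingers close. It gives the time, the measured TCP pose, the force, the opening and the grip force at its end, in the units of the state.
- env.sense(): the state, without advancing time (a new reading comes with each control period).
- env.snapshot(name): name is "scene" or "top" or "wrist"; returns a dict with "color" (420x560x3 uint8, red, green, blue), "intrinsics" (3x3 intrinsics, pixels), "eye" and "rotation" of the camera in the world; the wrist camera has in their place "hand_eye" (4x4, takes a point from camera to tool coordinates, whose origin is the TCP and whose axes are the flange's). Camera axes: x right, y down, z forward; pixel columns grow to the right and rows downward; lengths in m; the calibration is good to about 2 mm. The wrist camera is an equidistant fisheye: a pixel r from the principal point sees the ray r / f radians off the axis. A picture is of the moment at which its call begins: read the wrist's pose just before it. There is no depth.
- env.finish_job(): hands the job in; it is judged then, once.
The state is a dict: "t": time; "joint_positions": joint angles; "joint_vel": joint speeds; "tau": joint torques, N m; "tool_pos": TCP position; "tcp_rot": TCP orientation; "ft_force": force on the tool from outside, world axes, zero at the start; "torque": the same for the moment, N m; "gripper_width": finger opening in m; "finger_force": force on a finger pad.
Only numpy, scipy, OpenCV 4.12 (cv2) and the standard library are available. Lean on these libraries where they do the work, as an engineer would, in place of code of your own. Each camera call takes 0.05 s, during which the arm holds its last target. There are 200 camera calls.

## Working session

There is one attempt and no reset: what is moved stays moved. The work goes in short steps, Python scripts to look and compute and a shell command to move; the robot and the scene stay as the last step left them, time stands still between calls to the robot, and variables do not carry over. Pictures are saved under pics/ and viewed, at most 10 in all, crops included, and the job is handed in when it is done.

```bash
mkdir -p pics; cat > h.py <<'E'
import numpy as np,cv2
from rig import env
def snap(n,f):
    s=env.sense(); p=env.snapshot(n); cv2.imwrite('pics/'+f+'.png',p['color'][:,:,::-1])
    p['tool_pos']=s['tool_pos'];p['tcp_rot']=s['tcp_rot']
    np.save('pics/'+f+'.npy',p,allow_pickle=True); return p
def load(f): return np.load('pics/'+f+'.npy',allow_pickle=True).item()
def ray(p,u,v):
    K=np.array(p['intrinsics']); x=(u-K[0,2])/K[0,0]; y=(v-K[1,2])/K[1,1]
    if 'hand_eye' in p:
        r=np.hypot(x,y); d=np.array([x/r*np.sin(r),y/r*np.sin(r),np.cos(r)]) if r>0 else np.array([0,0,1.])
        H=np.array(p['hand_eye']); R=np.array(p['tcp_rot'])
        return np.array(p['tool_pos'])+R@H[:3,3], R@H[:3,:3]@d
    d=np.array([x,y,1.]); return np.array(p['eye']),np.array(p['rotation'])@d
def onz(p,u,v,z):
    o,d=ray(p,u,v); return o+d*(z-o[2])/d[2]
def tri(a,b):
    (o,d),(q,e)=a,b; A=np.stack([d,-e],1); t=np.linalg.lstsq(A,q-o,rcond=None)[0]
    m,n=o+t[0]*d,q+t[1]*e; return (m+n)/2,np.linalg.norm(m-n)
E
python3 - <<'E'
from h import *
a=snap('scene','s0');b=snap('top','t0');c=snap('wrist','w0')
for p in(a,b):print(p['intrinsics'],p['eye'],p['rotation'])
s=env.sense();print(s['tcp_rot'],s['tool_pos'],s['ft_force'],s['gripper_width'],c['hand_eye'],c['intrinsics'])
E
```

```text
[[454.92021494   0.         277.95911347]
 [  0.         454.92021494 208.34972991]
 [  0.           0.           1.        ]] [ 1.18435579 -0.26656651  0.73397958] [[ 0.34920665  0.65765395 -0.66749233]
 [ 0.93698359 -0.23686593  0.25681956]
 [ 0.0107922  -0.71511245 -0.69892611]]
[[483.63259858   0.         284.52931042]
 [  0.         483.63259858 213.41894356]
 [  0.           0.           1.        ]] [ 0.45465415 -0.02897109  1.12126127] [[-0.02629876 -0.99551577  0.09086657]
 [-0.99961123  0.02534667 -0.01161619]
 [ 0.00926094 -0.09113673 -0.99579533]]
[[-9.38065771e-01  3.46456432e-01 -7.41013534e-04]
 [ 3.46457105e-01  9.38065082e-01 -1.17320634e-03]
 [ 2.88654038e-04 -1.35727412e-03 -9.99999037e-01]] [0.19030971 0.51560964 0.23066359] [-0.19405256 -0.61367669 -0.16976163] 0.08531116901571181 [[ 4.97577408e-05 -9.49163403e-01 -3.14783787e-01  8.17105172e-02]
 [ 9.99999895e-01 -9.59163901e-05  4.47284989e-04  8.43493848e-04]
 [-4.54739467e-04 -3.14783777e-01  9.49163298e-01 -1.43274705e-01]
 [ 0.00000000e+00  0.00000000e+00  0.00000000e+00  1.00000000e+00]] [[325.1922621    0.         279.74442207]
 [  0.         325.1922621  205.99022625]
 [  0.           0.           1.        ]]
```

View pics/s0.png

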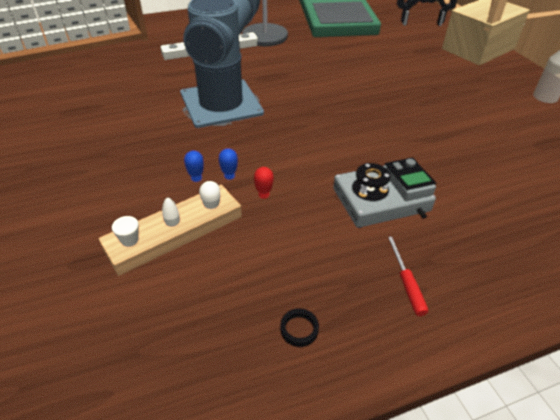

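View pics/t0.png

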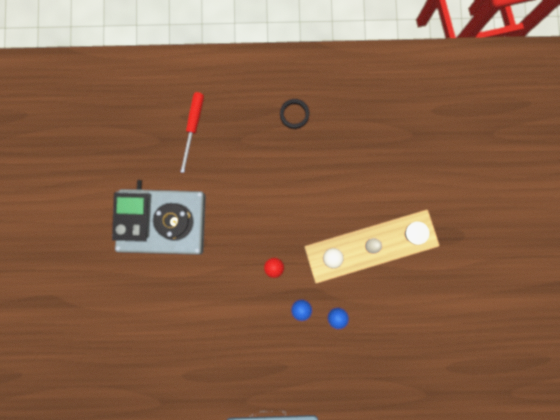

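The scene view shows three white lamps in the rack: spot (126,231), candle (170,210) and globe (209,193). In the top view they are at (417,233), (374,246) and (333,258). The blue lamps (302,310), (338,318) and the red one (274,268) are look-alikes standing loose. The ball-topped white lamp at top (333,258) fits the description, so I'll confirm it in a crop and measure.

```bash
python3 - <<'E'
from h import *
a,b=load('s0'),load('t0')
A=a['color'][:,:,::-1];B=b['color'][:,:,::-1]
c1=cv2.resize(A[150:270,95:285],None,fx=4,fy=4,interpolation=2)
c1=cv2.resize(A[160:240,180:280],(400,320),interpolation=2);c2=cv2.resize(B[200:300,300:425],(400,320),interpolation=2)
c3=cv2.resize(A[150:230,325:425],(400,320),interpolation=2)[:280]
c4=cv2.resize(B[180:260,110:210],(400,320),interpolation=2)[:280]
cv2.imwrite('pics/c.png',np.vstack([np.hstack([c1,c2]),np.hstack([c3,c4])]))
def blobs(im,roi):
    x0,y0,x1,y1=roi;h=cv2.cvtColor(np.ascontiguousarray(im[y0:y1,x0:x1]),cv2.COLOR_BGR2HSV)
    m=((h[...,1]<45)&(h[...,2]>120)).astype(np.uint8)
    n,_,st,ce=cv2.connectedComponentsWithStats(m)
    return [(ce[i]+[x0,y0],st[i]+np.array([x0,y0,0,0,0])) for i in range(1,n) if st[i,4]>40]
print(blobs(A,(95,170,245,270)));print(blobs(B,(300,205,440,285)))
E
```

```text
[(array([209.43401015, 193.37563452]), array([200, 181,  20,  27, 394])), (array([170.05074627, 212.32835821]), array([163, 198,  16,  28, 335])), (array([124.98455598, 228.51158301]), array([112, 216,  26,  30, 518]))]
[(array([417.12264151, 232.71933962]), array([406, 222,  23,  23, 424])), (array([373.08860759, 245.41772152]), array([366, 239,  15,  14, 158])), (array([332.94755245, 257.82167832]), array([324, 249,  19,  19, 286]))]
```

View pics/c.png

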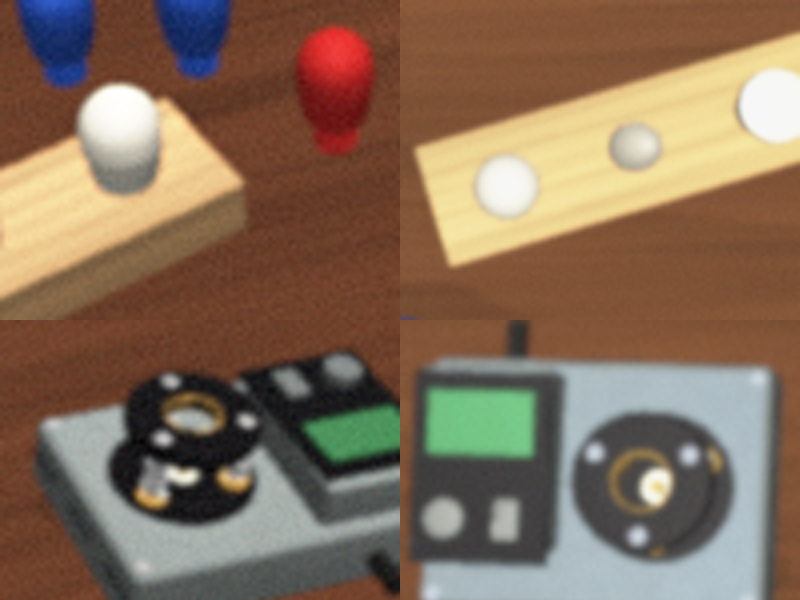

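The crop confirms the globe: white, ball-topped, seated in the rack hole nearest the tester. The ring bore is at scene ≈(373.5,173) and top ≈(170.2,220.5).

```bash
python3 - <<'E'
from h import *
a,b=load('s0'),load('t0')
print('globe',onz(b,333.2,258.2,.066),tri(ray(a,209.5,190.5),ray(b,333.2,258.2)))
print('candle',onz(b,373.5,245.7,.06),'spot',onz(b,417.2,233,.07))
print('bore',onz(b,170.2,220.5,.095),onz(a,373.5,173,.095),tri(ray(a,373.5,173),ray(b,170.2,220.5)))
print([onz(b,u,v,.035)[:2] for u,v in((304.5,247),(315.5,283),(429,210),(439,244))])
print([onz(b,u,v,.05)[:2] for u,v in((204,192),(204,253))])
# gripper closing-axis now
s=env.sense();print(np.degrees(np.arctan2(s['tcp_rot'][1][1],s['tcp_rot'][0][1])),s['joint_positions'])
E
```

```text
globe [ 0.45049122 -0.14452666  0.066     ] (array([ 0.45056164, -0.14365372,  0.07241533]), np.float64(0.0003505986892881149))
candle [ 0.47543086 -0.23462482  0.06      ] spot [ 0.50036214 -0.32929264  0.07      ]
bore [0.53938639 0.20215673 0.095     ] [0.54122516 0.20388616 0.095     ] (array([0.5399663 , 0.20345723, 0.09395252]), np.float64(0.0022824857458515068))
[array([ 0.47705396, -0.08441867]), array([ 0.39643219, -0.10651789]), array([ 0.55322064, -0.36873309]), array([ 0.47588592, -0.3871632 ])]
[array([0.60492454, 0.13679845]), array([0.46933648, 0.13831045])]
69.72925331558639 [ 1.01421653e+00  2.59182946e-01  1.53582698e+00  9.62024683e-06
  1.34797032e+00 -2.02790458e-01]
```

```bash
python3 -m jog '[[100,0.173,-0.44,0,-0.02],[100,0.173,-0.44,0,-0.02],[100,0.173,-0.44,0,-0.02],[100,0.173,-0.44,0,-0.02],[100,0.173,-0.44,0,-0.02]]'
python3 -m jog '[[100,0.173,-0.44,0,-0.02],[100,0.173,-0.44,0,-0.02],[100,0.173,-0.44,0,-0.02],[100,0.173,-0.44,0,-0.02],[100,0.173,-0.44,0,-0.02]]'
python3 -m jog '[[100,0.173,-0.44,0,-0.02],[100,0.173,-0.44,0,-0.02],[100,0.173,-0.44,0,-0.02],[100,0.173,-0.44,0,-0.02],[100,0,0,0,0]]'
python3 -m jog '[[100,0.173,-0.44,0,-0.02],[100,0,0,-0.3,0],[100,0,0,-0.3,0],[100,0,0,0,0],[100,0,0,0,0]]'
python3 -c "
from h import *
p=snap('wrist','w1');print(p['tool_pos'],p['tcp_rot'],env.sense()['ft_force'])"
```

```text
t: 0.65
tool_pos: [0.2771, 0.2942, 0.2311]
tcp_rot: [[-0.784, 0.621, 0.0], [0.621, 0.784, -0.0], [-0.0, -0.0, -1.0]]
ft_force: [1.0, 0.1, -0.2]
gripper_width: 0.0854
finger_force: 0.0
t: 1.15
tool_pos: [0.3637, 0.0741, 0.2314]
tcp_rot: [[-0.553, 0.833, 0.001], [0.833, 0.553, 0.0], [-0.0, 0.001, -1.0]]
ft_force: [1.3, 0.5, -0.3]
gripper_width: 0.0851
finger_force: 0.0
t: 1.65
tool_pos: [0.4345, -0.1053, 0.231]
tcp_rot: [[-0.325, 0.946, 0.001], [0.946, 0.325, -0.002], [-0.002, 0.0, -1.0]]
ft_force: [-0.6, 0.7, -1.1]
gripper_width: 0.0853
finger_force: 0.0
t: 2.15
tool_pos: [0.4496, -0.1433, 0.1714]
tcp_rot: [[-0.272, 0.962, -0.001], [0.962, 0.272, 0.001], [0.001, -0.001, -1.0]]
ft_force: [0.0, 0.1, 1.4]
gripper_width: 0.0854
finger_force: 0.0
[ 0.44963388 -0.14328111  0.17143126] [[-2.71855298e-01  9.62337192e-01 -1.35128591e-03]
 [ 9.62337343e-01  2.71856613e-01  9.05610817e-04]
 [ 1.23885898e-03 -1.05419780e-03 -9.99998677e-01]] [-0.36921268  0.30626267 -0.59795675]
```

View pics/w1.png

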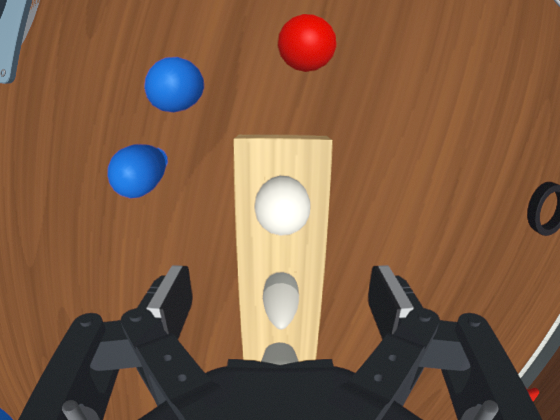

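The wrist view shows the globe at (282,206), the candle at (281,300), and the fingers straddling the rack.

```bash
python3 - <<'E'
from h import *
p=load('w1');im=np.ascontiguousarray(p['color'][:,:,::-1]);h=cv2.cvtColor(im,cv2.COLOR_BGR2HSV)
m=((h[...,1]<50)&(h[...,2]>110)).astype(np.uint8);m[:165]=0;m[250:]=0;m[:,:245]=0;m[:,320:]=0
c=max(cv2.findContours(m,0,1)[0],key=cv2.contourArea);(u,v),r=cv2.minEnclosingCircle(c);print(u,v,r)
for z in(.066,.07):print(onz(p,u,v,z))
K=p['intrinsics'];d=np.linalg.norm(ray(p,u,v)[0]-onz(p,u,v,.068));print(np.sin(r/K[0][0])*d)
E
```

```text
282.1700439453125 205.109130859375 29.687299728393555
[ 0.45116829 -0.14227229  0.066     ]
[ 0.45078672 -0.14102069  0.07      ]
0.02367315127777832
```

```bash
python3 -m jog '[[100,0.015,0,-0.3,0],[100,0,0,-0.3,0],[100,0,0,-0.3,0],[100,0,0,-0.25,0],[100,0,0,-0.13,0]]'
python3 -m jog '[[100,0,0,0,0],[100,0,0,0,0],[0,0,0,0,0],[0,0,0,0,0],[0,0,0,0,0]]'
python3 -m jog '[[0,0,0,0,0],[0,0,0,0,0],[0,0,0,0,0],[0,0,0,0,0],[0,0,0,0,0]]'
```

```text
t: 2.7
tool_pos: [0.452, -0.1438, 0.0432]
tcp_rot: [[-0.272, 0.962, 0.001], [0.962, 0.272, -0.0], [-0.0, 0.0, -1.0]]
ft_force: [0.0, 0.2, 0.6]
gripper_width: 0.0854
finger_force: 0.0
t: 3.2
tool_pos: [0.4521, -0.1444, 0.0442]
tcp_rot: [[-0.271, 0.963, 0.001], [0.963, 0.271, -0.001], [-0.001, 0.001, -1.0]]
ft_force: [-0.3, 0.4, 17.0]
gripper_width: 0.0441
finger_force: 20.9
t: 3.7
tool_pos: [0.4521, -0.1444, 0.0446]
tcp_rot: [[-0.271, 0.963, 0.002], [0.963, 0.271, -0.001], [-0.001, 0.001, -1.0]]
ft_force: [-2.2, 0.4, 8.3]
gripper_width: 0.043
finger_force: 60.0
```

```bash
python3 -m jog '[[0,0,0,0.1,0],[0,0,0,0.2,0],[0,0,0,0.3,0],[0,0,0,0.4,0],[0,0,0,0.4,0]]'
python3 -m jog '[[0,0,0,0.1,0],[0,0,0,0,0],[0,0,0,0,0]]'
python3 - <<'E'
from h import *
s=snap('scene','s2');t=snap('top','t2');w=snap('wrist','w2')
A=[cv2.resize(np.ascontiguousarray(s['color'][120:270,100:270,::-1]),(400,353)),cv2.resize(np.ascontiguousarray(w['color'][100:400,110:450,::-1]),(400,353))]
cv2.imwrite('pics/c2.png',np.hstack(A)); print(s['tool_pos'],s['tcp_rot'],env.sense())
E
```

```text
t: 4.2
tool_pos: [0.4509, -0.1437, 0.185]
tcp_rot: [[-0.271, 0.963, -0.001], [0.963, 0.271, 0.001], [0.001, -0.001, -1.0]]
ft_force: [0.3, 0.2, -1.4]
gripper_width: 0.0429
finger_force: 61.0
t: 4.5
tool_pos: [0.4508, -0.1436, 0.1923]
tcp_rot: [[-0.271, 0.963, -0.001], [0.963, 0.271, 0.001], [0.001, -0.001, -1.0]]
ft_force: [-1.3, -0.3, -1.4]
gripper_width: 0.0427
finger_force: 61.1
[ 0.45077041 -0.14361819  0.19234859] [[-2.71010241e-01  9.62575436e-01 -1.40659325e-03]
 [ 9.62575703e-01  2.71011575e-01  8.61092351e-04]
 [ 1.21006940e-03 -1.12058764e-03 -9.99998640e-01]] {'t': 4.65, 'joint_positions': array([-5.44869805e-01,  1.54581935e-01,  1.77001181e+00, -3.26061905e-05,
        1.22082796e+00, -8.19293790e-01]), 'joint_vel': array([-0.00136231,  0.00220768, -0.00842054,  0.00101103,  0.001697  ,
       -0.00083296]), 'tau': array([ 3.12026544e-02, -3.75597882e+01, -2.78950560e+01,  8.55555754e-04,
        1.28851811e-02,  9.84163194e-05]), 'tool_pos': array([ 0.45046008, -0.1434613 ,  0.19150057]), 'tcp_rot': array([[-0.27099877,  0.96257407, -0.00329045],
       [ 0.96257569,  0.27100592,  0.00195842],
       [ 0.00277686, -0.00263658, -0.99999267]]), 'ft_force': array([-0.40364024,  0.55777882, -1.34447831]), 'torque': array([0.02661223, 0.026045  , 0.03936053]), 'finger_force': 61.051752276252955, 'gripper_width': 0.04299898620572816}
```

View pics/c2.png

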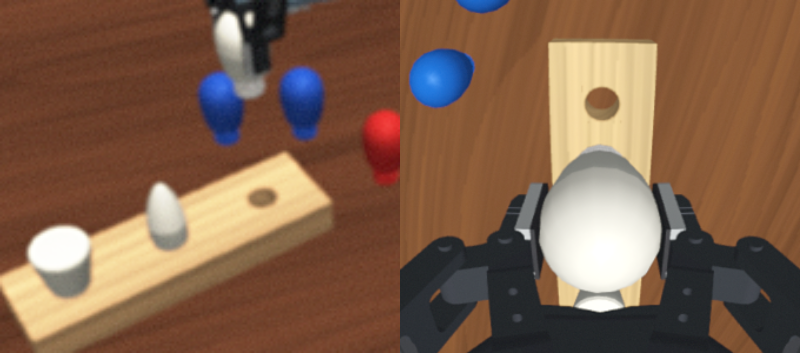

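The globe is held clear of the rack and the other lamps are untouched. Next I'll carry it to above the ring, turning so the scene camera looks between the fingers.

```bash
python3 -m jog '[[0,0.05,0.2,0,0.013],[0,0.1,0.37,0,0.025],[0,0.1,0.37,0,0.025],[0,0.1,0.37,0,0.025],[0,0.1,0.37,0,0.025]]'
python3 -m jog '[[0,0.1,0.37,0,0.025],[0,0.1,0.37,0,0.025],[0,0.1,0.37,0,0.025],[0,0.09,0.37,0,0.014],[0,0.05,0.3,0,0.01]]'
python3 -m jog '[[0,0.1,0.11,0,0],[0,0,0,0,0],[0,0,0,0,0],[0,0,0,0,0],[0,0,0,0,0]]'
python3 - <<'E'
from h import *
s=snap('scene','s3');t=snap('top','t3');w=snap('wrist','w3')
cr=lambda p,x,y,wd,ht:cv2.resize(np.ascontiguousarray(p['color'][y:y+ht,x:x+wd,::-1]),(400,400),interpolation=2)
cv2.imwrite('pics/c3.png',np.hstack([cr(s,330,105,90,90),cr(w,180,80,200,200)])); print(w['tool_pos'],w['tcp_rot'])
E
```

```text
t: 5.15
tool_pos: [0.4961, 0.0254, 0.1919]
tcp_rot: [[-0.591, 0.807, -0.003], [0.807, 0.591, 0.0], [0.002, -0.002, -1.0]]
ft_force: [0.3, -0.1, -0.4]
gripper_width: 0.0429
finger_force: 61.0
t: 5.65
tool_pos: [0.5402, 0.2039, 0.1915]
tcp_rot: [[-0.809, 0.587, -0.003], [0.587, 0.809, -0.0], [0.002, -0.002, -1.0]]
ft_force: [0.7, -0.2, -0.4]
gripper_width: 0.0429
finger_force: 61.1
t: 6.15
tool_pos: [0.5502, 0.2119, 0.1931]
tcp_rot: [[-0.807, 0.59, -0.001], [0.59, 0.807, -0.0], [0.0, -0.001, -1.0]]
ft_force: [0.7, -0.5, -0.8]
gripper_width: 0.0432
finger_force: 61.1
[0.55040526 0.21214095 0.19342975] [[-8.07191656e-01  5.90289445e-01 -2.76785755e-05]
 [ 5.90289445e-01  8.07191651e-01 -9.96167240e-05]
 [-3.64607857e-05 -9.67481594e-05 -9.99999995e-01]]
```

View pics/c3.png

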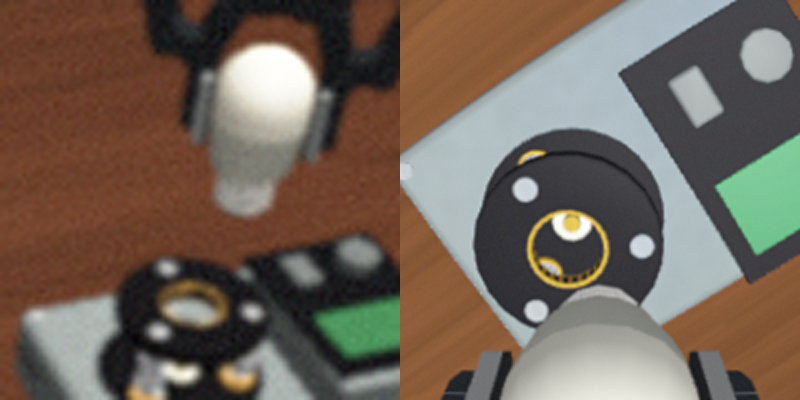

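The scene crop shows the globe held above the ring (cap end at about pixel (384.7,149)). The wrist crop shows the bore at about (264,205) and the cap end at about (281,224). I'll check the tilt and the bore position numerically.

```bash
cat >> h.py <<'E'
def proj(p,X):
    K=np.array(p['intrinsics'])
    if 'hand_eye' in p:
        H=np.array(p['hand_eye']);R=np.array(p['tcp_rot'])
        c=H[:3,:3].T@(R.T@(np.array(X)-p['tool_pos'])-H[:3,3])
        rr=np.hypot(c[0],c[1]);th=np.arctan2(rr,c[2]);return K[:2,2]+K[0,0]*th*c[:2]/rr
    c=np.array(p['rotation']).T@(np.array(X)-p['eye']);return K[:2,2]+K[0,0]*c[:2]/c[2]
def hull(p,x,y,mz,tx=0,ty=0):
    # extents (umin,vmin,umax,vmax) of cap-tip circle (r 10), cap-top circle (r 13), ball, for a lamp with axis through (x,y,mz) and slopes tx,ty
    out={}
    for n,r,dz in(('tip',10,-58),('cap6',13,-52),('captop',13,-31),('body',18,-31),('wide',22.5,0),):
        q=np.array([proj(p,[x+tx*dz/1e3+r/1e3*np.cos(t),y+ty*dz/1e3+r/1e3*np.sin(t),mz+dz/1e3]) for t in np.linspace(0,6.28,60)])
        out[n]=np.r_[q.min(0),q.max(0)].round(1)
    return out
E
python3 - <<'E'
from h import *
s,w=load('s3'),load('w3')
tp=w['tool_pos']
for n,p in(('scene',s),('wrist',w)):print(n,hull(p,tp[0],tp[1],tp[2]+.0214))
def con(p,lo,x0,y0,x1,y1):
    h=cv2.cvtColor(np.ascontiguousarray(p['color'][...,::-1]),cv2.COLOR_BGR2HSV)
    m=((h[...,1]<70)&(h[...,2]>lo)).astype(np.uint8);k=np.zeros_like(m);k[y0:y1,x0:x1]=1
    c=max(cv2.findContours(m*k,0,1)[0],key=cv2.contourArea)[:,0];return c
c=con(s,95,374,110,404,156)
for v in range(c[:,1].min(),c[:,1].max()+1,3):
    q=c[c[:,1]==v][:,0];print('s',v,q.min(),q.max(),end=';')
# bore: fit ellipse to brass pixels
h=cv2.cvtColor(np.ascontiguousarray(w['color'][...,::-1]),cv2.COLOR_BGR2HSV)
m=((h[...,1]>120)&(h[...,0]>12)&(h[...,0]<35)&(h[...,2]>110)).astype(np.uint8);k=np.zeros_like(m);k[180:228,238:288]=1
pts=np.argwhere(m*k)[:,::-1];hu=cv2.convexHull(pts.astype(np.int32));e=cv2.fitEllipse(hu);print('\nbore',e,onz(w,*e[0],.095), pts.min(0),pts.max(0))
print(np.array([onz(w,u,v,.095)[:2] for u,v in((pts[:,0].min(),e[0][1]),(pts[:,0].max(),e[0][1]),(e[0][0],pts[:,1].min()))]), 'proj',proj(w,[.540,.203,.095]))
g=w['color'][215:240,281].mean(-1);print(g.astype(int), w['color'][215:240,286].mean(-1).astype(int))
E
```

```text
scene {'tip': array([379. , 149.1, 388.7, 155. ]), 'cap6': array([378. , 145.9, 390.7, 153.5]), 'captop': array([379.7, 137.7, 392.5, 145.2]), 'body': array([377.2, 136.3, 395. , 146.7]), 'wide': array([377.5, 122.4, 400.3, 135.3])}
wrist {'tip': array([262.2, 225.6, 295.1, 255.5]), 'cap6': array([256.6, 224.6, 300.6, 264.4]), 'captop': array([254. , 239.6, 302.9, 282.6]), 'body': array([244.7, 230.7, 312.3, 290.1]), 'wide': array([228.1, 249.4, 328.4, 332.3])}
s 115 386 394;s 118 381 398;s 121 376 400;s 124 376 401;s 127 378 403;s 130 377 402;s 133 378 399;s 136 378 397;s 139 378 396;s 142 378 394;s 145 379 392;s 148 378 391;s 151 380 390;
bore ((263.45208740234375, 204.1710205078125), (39.27518081665039, 41.20783615112305), 101.11360168457031) [0.54064171 0.20434714 0.095     ] [243 185] [284 223]
[[0.53113551 0.19135724]
 [0.5501295  0.21731858]
 [0.52827123 0.21367402]] proj [261.58755864 204.50824155]
[ 97  69  53  52  55  54  54  89 155 178 172 178 167 133 122 124 125 127
 126 126 127 126 127 128 128] [ 54  54  53  53  55  54  52  57 100 159 178 176 183 161 127 123 124 126
 125 126 126 127 126 129 127]
```

Tilt is within about 1°, and the estimates agree that the TCP should go to about (0.5405, 0.2028). I'll shift there, lower to just above the ring and look.

```bash
python3 -m jog '[[0,-0.05,-0.047,0,0],[0,-0.05,-0.047,0,0],[0,0,0,-0.2,0],[0,0,0,-0.2,0],[0,0,0,-0.08,0]]'
python3 -m jog '[[0,0,0,0,0],[0,0,0,0,0],[0,0,0,0,0]]'
python3 - <<'E'
from h import *
s=snap('scene','s4');w=snap('wrist','w4');tp=w['tool_pos'];print(tp,env.sense()['ft_force'])
for n,p in(('scene',s),('wrist',w)):
    print(n,{k:v for k,v in hull(p,tp[0],tp[1],tp[2]+.0214).items() if k in('tip','cap6')})
    q=np.array([proj(p,[.5400+.0145*np.cos(t),.203+.0145*np.sin(t),.095]) for t in np.linspace(0,6.28,40)]);print(q.min(0),q.max(0))
cr=lambda p,x,y,wd,ht:cv2.resize(np.ascontiguousarray(p['color'][y:y+ht,x:x+wd,::-1]),(400,400),interpolation=2)
cv2.imwrite('pics/c4.png',np.hstack([cr(s,340,125,70,70),cr(w,220,150,120,120)]))
E
```

```text
t: 6.8
tool_pos: [0.5389, 0.2029, 0.1436]
tcp_rot: [[-0.808, 0.59, -0.003], [0.59, 0.808, -0.001], [0.002, -0.002, -1.0]]
ft_force: [-0.8, 1.1, -1.1]
gripper_width: 0.0431
finger_force: 61.1
t: 7.1
tool_pos: [0.5413, 0.2036, 0.1464]
tcp_rot: [[-0.808, 0.589, 0.002], [0.589, 0.808, 0.0], [-0.001, 0.001, -1.0]]
ft_force: [-0.8, -0.3, -0.0]
gripper_width: 0.0431
finger_force: 61.1
[0.54120307 0.20366565 0.1464149 ] [ 0.12032121  0.11088133 -1.09022828]
scene {'tip': array([369.8, 164.9, 379.1, 170.7]), 'cap6': array([368.9, 161.8, 381. , 169.4])}
[366.20513468 168.54722145] [379.53899301 177.0463526 ]
wrist {'tip': array([262.1, 225.5, 295. , 255.4]), 'cap6': array([256.5, 224.6, 300.5, 264.3])}
[254.32884657 209.37696945] [299.00448573 250.52945366]
```

View pics/c4.png

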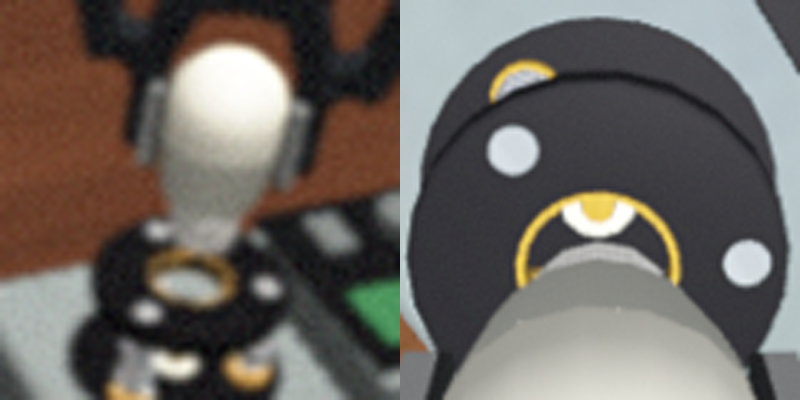

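In c4 the cap is above the bore and aligned to within about 1 mm. In the wrist view the bore centre is at about (279.7,228) and the cap column at 280.6. I'll trim x by -0.7 mm and lower gently.

```bash
python3 -m jog '[[0,-0.007,0,-0.05,0],[0,0,0,-0.05,0],[0,0,0,-0.05,0],[0,0,0,-0.05,0],[0,0,0,0,0]]'
python3 -m jog '[[0,0,0,0,0],[0,0,0,0,0]]'
```

```text
t: 7.7
tool_pos: [0.5398, 0.2034, 0.1245]
tcp_rot: [[-0.808, 0.589, -0.0], [0.589, 0.808, -0.0], [0.0, -0.0, -1.0]]
ft_force: [1.8, -0.5, -1.3]
gripper_width: 0.043
finger_force: 61.1
t: 7.9
tool_pos: [0.5399, 0.2035, 0.1253]
tcp_rot: [[-0.808, 0.589, -0.0], [0.589, 0.808, -0.0], [-0.0, -0.0, -1.0]]
ft_force: [0.7, -0.6, -1.4]
gripper_width: 0.0427
finger_force: 61.2
```

```bash
python3 -m jog '[[0,0.003,0,-0.05,0],[0,0,0,-0.05,0],[0,0,0,-0.05,0],[0,0,0,-0.02,0],[0,0,0,0,0]]'
python3 -m jog '[[0,0,0,-0.02,0],[0,0,0,0,0],[0,0,0,0,0]]'
python3 -m jog '[[0,0,0,-0.02,0],[0,0,0,0,0],[0,0,0,0,0]]'
```

```text
t: 8.4
tool_pos: [0.5402, 0.2034, 0.1078]
tcp_rot: [[-0.808, 0.589, -0.0], [0.589, 0.808, -0.0], [0.0, -0.0, -1.0]]
ft_force: [2.4, -0.2, -2.6]
gripper_width: 0.0431
finger_force: 61.1
t: 8.7
tool_pos: [0.5403, 0.2035, 0.1063]
tcp_rot: [[-0.808, 0.589, 0.0], [0.589, 0.808, 0.0], [-0.0, 0.0, -1.0]]
ft_force: [2.2, 0.0, -1.7]
gripper_width: 0.043
finger_force: 61.2
t: 9.0
tool_pos: [0.5405, 0.2035, 0.1047]
tcp_rot: [[-0.808, 0.589, 0.001], [0.589, 0.808, -0.0], [-0.001, 0.001, -1.0]]
ft_force: [2.1, -1.7, 2.6]
gripper_width: 0.0427
finger_force: 61.4
```

```bash
for i in 1; do python3 -m jog '[[0,0,0,-0.02,0],[0,0,0,0,0],[0,0,0,0,0]]'
python3 -m jog '[[0,0,0,-0.02,0],[0,0,0,0,0],[0,0,0,0,0]]'
python3 -m jog '[[0,0,0,-0.02,0],[0,0,0,0,0],[0,0,0,0,0]]'
python3 -m jog '[[0,0,0,-0.02,0],[0,0,0,0,0],[0,0,0,0,0]]'; done | grep -v -e tcp -e grip
```

```text
t: 9.3
tool_pos: [0.5406, 0.2035, 0.1028]
ft_force: [2.9, -2.6, 5.7]
finger_force: 61.8
t: 9.6
tool_pos: [0.5406, 0.2034, 0.101]
ft_force: [1.9, -2.6, 5.8]
finger_force: 61.9
t: 9.9
tool_pos: [0.5407, 0.2034, 0.0991]
ft_force: [0.3, -2.5, 7.5]
finger_force: 62.0
t: 10.2
tool_pos: [0.5407, 0.2034, 0.0973]
ft_force: [1.0, -3.1, 8.9]
finger_force: 62.1
```

```bash
(python3 -m jog '[[0,0,0,-0.02,0],[0,0,0,0,0],[0,0,0,0,0]]'
python3 -m jog '[[0,0,0,-0.01,0],[0,0,0,0,0],[0,0,0,0,0]]'
python3 -m jog '[[0,0,0,-0.01,0],[0,0,0,0,0],[0,0,0,0,0]]') | grep -v -e tcp -e grip
```

```text
t: 10.5
tool_pos: [0.5407, 0.2034, 0.0956]
ft_force: [-0.2, -3.6, 10.1]
finger_force: 62.2
t: 10.8
tool_pos: [0.5407, 0.2034, 0.0948]
ft_force: [0.7, -2.3, 11.3]
finger_force: 62.4
t: 11.1
tool_pos: [0.5407, 0.2034, 0.0939]
ft_force: [-0.1, -3.5, 12.3]
finger_force: 62.5
```

```bash
(python3 -m jog '[[0,0,0,-0.01,0],[0,0,0,0,0],[0,0,0,0,0]]'
python3 -m jog '[[0,0,0,-0.007,0],[0,0,0,0,0],[0,0,0,0,0]]'
python3 -m jog '[[0,0,0,-0.005,0],[0,0,0,0,0],[0,0,0,0,0]]') | grep -v -e grip
```

```text
t: 11.4
tool_pos: [0.5407, 0.2035, 0.0931]
tcp_rot: [[-0.808, 0.589, 0.002], [0.589, 0.808, -0.0], [-0.002, 0.001, -1.0]]
ft_force: [-0.4, -3.4, 12.6]
finger_force: 62.6
t: 11.7
tool_pos: [0.5407, 0.2034, 0.0926]
tcp_rot: [[-0.808, 0.589, 0.002], [0.589, 0.808, -0.0], [-0.002, 0.001, -1.0]]
ft_force: [-1.3, -4.6, 13.6]
finger_force: 62.6
t: 12.0
tool_pos: [0.5408, 0.2034, 0.0925]
tcp_rot: [[-0.808, 0.589, 0.002], [0.589, 0.808, -0.0], [-0.002, 0.001, -1.0]]
ft_force: [-2.4, -4.3, 17.1]
finger_force: 63.0
```

```bash
(python3 -m jog '[[0,0,0,-0.005,0],[0,0,0,0,0],[0,0,0,0,0]]'
python3 -m jog '[[0,0,0,0,0],[0,0,0,0,0],[0,0,0,0,0],[0,0,0,0,0],[0,0,0,0,0]]') 
python3 - <<'E'
from h import *
s=snap('scene','s5');w=snap('wrist','w5');print(env.sense()['torque'])
cr=lambda p,x,y,wd,ht:cv2.resize(np.ascontiguousarray(p['color'][y:y+ht,x:x+wd,::-1]),(400,400),interpolation=2)
cv2.imwrite('pics/c5.png',np.hstack([cr(s,325,130,90,90),cr(w,160,130,240,240)]))
E
```

```text
t: 12.3
tool_pos: [0.5408, 0.2034, 0.0925]
tcp_rot: [[-0.808, 0.589, 0.003], [0.589, 0.808, -0.0], [-0.002, 0.001, -1.0]]
ft_force: [-3.3, -4.6, 20.6]
gripper_width: 0.0426
finger_force: 63.2
t: 12.8
tool_pos: [0.5408, 0.2034, 0.0925]
tcp_rot: [[-0.808, 0.589, 0.003], [0.589, 0.808, -0.0], [-0.002, 0.001, -1.0]]
ft_force: [-2.8, -4.4, 20.5]
gripper_width: 0.0426
finger_force: 63.2
[-0.72601787  0.61987167  0.02233019]
```

View pics/c5.png

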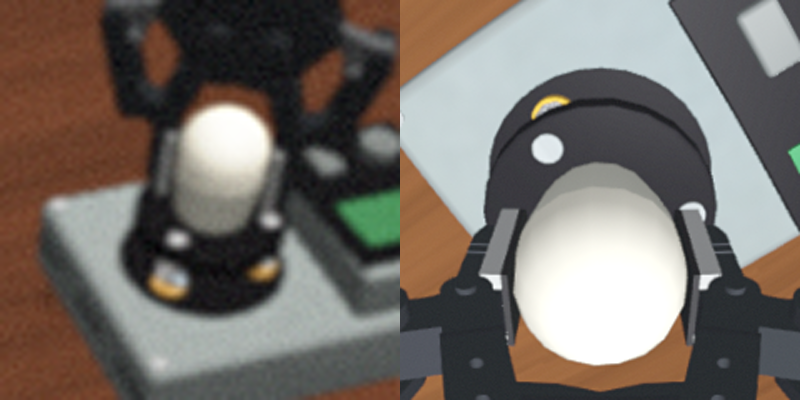

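In c5 the lamp sits upright with its seat flat on the ring and the ring pressed down. z has stopped at 0.0925, 12 mm below first contact, with about 21 N steady, so the ring is home.

```bash
python3 -c "
from rig import env
print(env.finish_job())"
```

```text
the job is handed in; nothing more can be done
None
```

The job is handed in: the globe lamp is upright in the tester's ring, held pressed home at about 21 N (the ring stopped 12 mm below first contact), and the other lamps, tape roll and screwdriver were not touched.

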